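# Put away the stray storeroom cup

## Task

Tidy the two stray white pieces standing mouth down on the storeroom table. Nest the round tapered cup, mouth down, fully over the standing stack of same-shaped cups, leaving the stack upright where it stands; the square straight-sided tub will not nest, so put that in the open cardboard carton instead. Let go of both.

Things in the scene. Friction and masses are not known exactly. Their poses are not given: they have to be found in the camera images.
- cup_center (a point): Loose white round tapered cup, 40 g, standing mouth down. 80 mm high; outside 70 mm across at the mouth (bottom), tapering evenly to 42 mm at the closed end (top); wall 2 mm. Point: on its axis, 40 mm above the mouth; z points to the closed end, up at the start. Grip it across the cone from above with the grasp centre about 15 mm above the point (51 mm wide there), about 15 N.
- stack_top (a point): Loose stack of three white cups of that same shape, nested mouth down, 112 mm high, 150 g, can be knocked over. Point: centre of its flat top (42 mm across), z up. It widens downward to 70 mm. The loose cup's 66 mm mouth goes over the top with 12 mm to spare all round and centres itself; fully nested, the cup's centre is 24 mm below this point, its closed end 16 mm above it.
- tub_center (a point): Loose white square tub, 45 g, with straight upright walls, standing mouth down. 52 x 52 mm, 70 mm high, wall 3 mm, closed flat end on top. Point: its centre, 35 mm up; x and y point square to its flat sides, z up; yaw at most 0.6 rad. Grip across two opposite sides (52 mm).
- carton_floor (a point): Open-topped brown cardboard carton, fixed to the table. Outside 200 x 200 mm, 80 mm high, walls 5 mm: inside 190 x 190 mm, 75 mm deep; two flaps hang outward below the rim. Point: centre of its inner floor, 5 mm above the table; x and y lie along its sides, z up; yaw within 0.3 rad.
Not all that is in view belongs to the job. Leave any red look-alike of the part that bears cup_center alone.

How it is judged:
By the outcome, as a careful person would: the job done as asked, in the order asked, and still so for the second after the job is handed in, with the robot touching nothing.
It also fails if it takes over 54 s, if anything falls off the work surface, if the arm or the gripper's body presses on something with over 40 N, if the wrist force passes 120 N, or if a joint passes its speed limit or range.

## Robot

A 6-joint arm with a two-finger parallel gripper is mounted at the origin on the work surface. World frame = base frame: x ahead of the robot, y to its left, z up, the work surface at z = 0. Lengths are in m, angles in rad, forces in N, time in s.
With the tool pointing down it reaches from about 0.35 to 0.875 m from the base axis. Payload 4.2 kg.
Tool frame: the origin (TCP) lies at the very end of the fingers, on their centre line; the grasp point (between the pads) lies 19 mm behind it (pinch_z is the distance from the TCP to the grasp point, in m); z points along the fingers, y is the direction in which the jaws open and shut (so a half turn about z gives the same grasp; the last joint's range is limited). The gripper opens to 87 mm and grips with 3 to 60 N. Pads are 19 mm wide; open, the fingers measure 117 mm over their backs; the gripper's body (75 mm by 190 mm) begins 51 mm behind the grasp point.
Start: joints at [-1.077, 0.385, 0.008, 0, -1.194, -0.259], TCP at [0.145, -0.608, 0.223] pointing down, gripper open.
Joint ranges: [-3.14, 3.14], [-1.21, 2.06], [-1.07, 1.41], [-3.16, 2.05], [-2.99, -0.16], [-3.1, 3.1]. Speed limits (rad/s): [2.79, 2.79, 3.14, 3.14, 3.14, 3.14].

## Interface

Orientations are given as a 3x3 rotation matrix whose columns are the frame's x, y, z axes.
In Python, from rig import * gives the robot as it stands.
- The arm moves only by the shell command python3 -m jog 'ROWS' [FORCE]. ROWS is JSON, a list of rows, each a list of 7 numbers: the opening in per cent of the stroke, from 0 (shut) to 100 (fully open), then the shift along the tool's x, y, z in m, then the turn, a rotation vector about the tool's x, y, z in rad. In form: [[grip, dx, dy, dz, ax, ay, az], ...]. A call has 1 to 20 rows; each row is the pose to reach, as a shift and turn from the pose commanded when the call began, along the tool's axes at that moment; what a row does not reach only later rows make up. A row lasts 1/10 s, in which the tool goes at most 50 mm and 8.59 degrees, less where a joint would pass 70% of its speed; a pose out of reach is approached as far as the arm can. A call with a gripper value outside its range is refused whole. The fingers move at their own pace and stop on an object; FORCE is the grip in N (left out, the last holds). Time passes only in rows, so rows that repeat a pose let the fingers close. It gives the time, the measured TCP pose, the force and the opening at its end, in the units of the state.
- state(): the state, without advancing time (a new reading comes with each control period).
- read_camera(name): name is "scene" or "top"; returns a dict with "img" (480x640x3 uint8, red, green, blue), "intrinsics" (3x3 intrinsics, pixels), "origin" and "attitude" of the camera in the world. Camera axes: x right, y up, looking along -z (the intrinsics and any distortion apply to the point x, -y, -z); pixel columns grow to the right and rows downward; lengths in m; the calibration is good to about 2 mm. A picture is of the moment at which its call begins. There is no depth.
- job_done(): hands the job in, once; it reports no verdict.
Trained networks look in the newest picture that a camera, given by its name, has taken for a name from the list of things; names that differ only in an ending like _2 or _b are one class to them, and where a whole thing is asked for, a point or a joint stands for the part that bears it (a point fixed in the world has none). Each returns a list of dicts, best first, with "p" (0 to 1); they miss things now and then, are a little off and sometimes report something else, mostly with a low value. They report only what shows in the picture. A call takes as long as a camera call. They do not tell look-alikes from the thing itself.
- outline_of(thing, camera): "region" (480x640 bool, what is visible of it) and "centre" ([column, row] in pixels, amid what is visible of it).
The state is a dict: "t": time; "joint_pos": joint angles; "qd": joint speeds; "effort": joint torques, N m; "eef_pos": TCP position; "ee_rot": TCP orientation; "wrist_force": force on the tool from outside, world axes, zero at the start; "ft_torque": the same for the moment, N m; "grip_width": opening from 0.0 (shut) to 1.0 (fully open).
Only numpy, scipy, OpenCV 4.12 (cv2) and the standard library are available. Lean on these libraries where they do the work, as an engineer would, in place of code of your own. Each camera call takes 0.05 s, during which the arm holds its last target. There are 200 camera calls.

## Working session

There is one attempt and no reset: what is moved stays moved. The work goes in short steps, Python scripts to look and compute and a shell command to move; the robot and the scene stay as the last step left them, time stands still between calls to the robot, and variables do not carry over. Pictures are saved under pics/ and viewed, about 8 in all and at most 12, crops included, and the job is handed in when it is done.

```bash
mkdir -p pics
cat > look.py <<'E'
from rig import *
import cv2,numpy as np
np.set_printoptions(precision=4,suppress=True)
E
python3 - <<'E'
from look import *
for n in("scene","top"):
    c=read_camera(n); cv2.imwrite(f"pics/{n}0.png",c["img"][:,:,::-1])
    print(n,c["intrinsics"],c["origin"],c["attitude"],[k for k in c])
    for t in("cup_center","stack_top","tub_center","carton_floor"):
        for d in outline_of(t,n):
            ys,xs=np.nonzero(d["region"]); print(t,round(d["p"],2),np.array(d["centre"]),xs.min(),xs.max(),ys.min(),ys.max(),len(xs))
s=state();print(s)
E
```

```text
scene [[526.6721   0.     312.3741]
 [  0.     526.6721 239.1974]
 [  0.       0.       1.    ]] [0.9694 0.3894 0.8358] [[-0.6999 -0.5369  0.4709]
 [ 0.7141 -0.5347  0.4518]
 [ 0.0092  0.6526  0.7577]] ['img', 'intrinsics', 'origin', 'attitude']
cup_center 0.97 [440.9 322.7] 419 459 300 351 1640
cup_center 0.94 [467.2 278.3] 444 482 254 303 1390
stack_top 0.8 [291.6 298.2] 271 310 266 328 1874
tub_center 0.75 [371.7 388. ] 350 395 360 416 1746
top [[510.9487   0.     326.6731]
 [  0.     510.9487 233.1961]
 [  0.       0.       1.    ]] [ 0.3956 -0.0302  1.2016] [[-0.0015  0.9949 -0.1006]
 [-1.     -0.001   0.0045]
 [ 0.0043  0.1006  0.9949]] ['img', 'intrinsics', 'origin', 'attitude']
cup_center 0.83 [223.  260.3] 205 235 247 277 742
cup_center 0.6 [228.9 312.4] 216 246 297 328 791
stack_top 0.78 [316.6 196.1] 301 331 180 211 802
tub_center 0.64 [223.7 182. ] 206 240 167 201 802
carton_floor 0.6 [461.6 223.1] 411 515 163 291 11244
{'t': 0.5, 'joint_pos': array([-1.0774,  0.3847,  0.0078, -0.    , -1.194 , -0.2586]), 'qd': array([ 0.0013, -0.0008,  0.0001, -0.0009, -0.0022, -0.0002]), 'effort': array([  0.0001, -39.0072,  18.7447,   4.2208,   0.015 ,  -0.    ]), 'eef_pos': array([ 0.1454, -0.6078,  0.2225]), 'ee_rot': array([[-0.9726, -0.2327, -0.    ],
       [-0.2327,  0.9726,  0.0001],
       [-0.    ,  0.0001, -1.    ]]), 'wrist_force': array([-0.0178,  0.1471, -0.7515]), 'ft_torque': array([-0.0103,  0.0051,  0.0037]), 'grip_width': 1.0011140820072075}
```

View pics/top0.png

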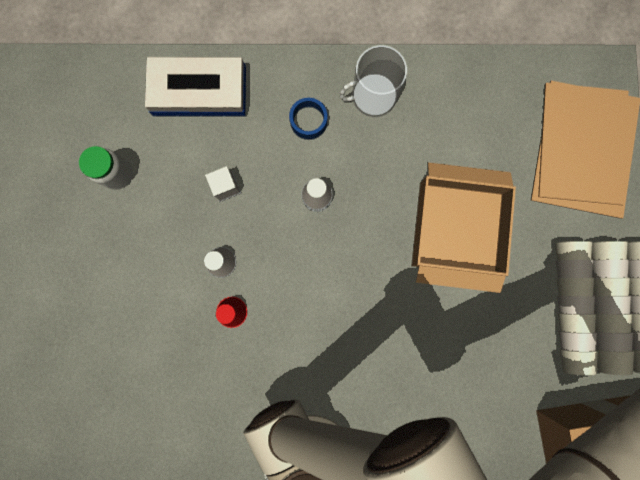

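View pics/scene0.png

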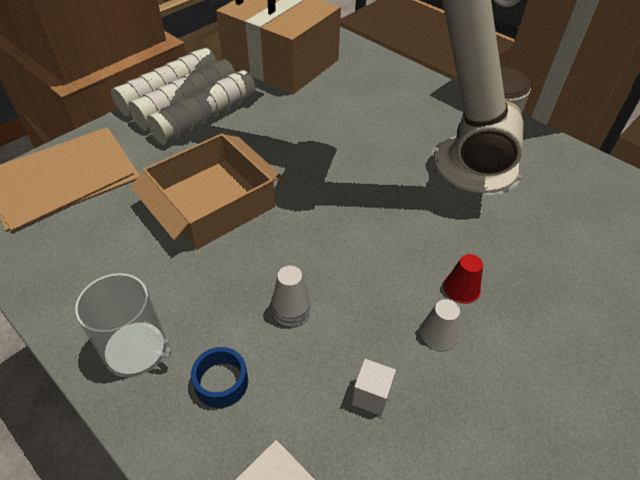

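```bash
cat >> look.py <<'E'
def toworld(c,px,z):
    K=c["intrinsics"];px=np.atleast_2d(px).astype(float)
    v=np.c_[(px[:,0]-K[0,2])/K[0,0],-(px[:,1]-K[1,2])/K[1,1],-np.ones(len(px))]@np.array(c["attitude"]).T
    o=np.array(c["origin"]);return o+v*((z-o[2])/v[:,2])[:,None]
def topixel(c,P):
    q=(np.atleast_2d(P)-c["origin"])@np.array(c["attitude"]);K=c["intrinsics"]
    return np.c_[K[0,0]*q[:,0]/-q[:,2]+K[0,2],K[1,1]*q[:,1]/q[:,2]+K[1,2]]
def topface(c,thing,cam,z,pick=None,pct=0):
    """world hull of the bright closed end, white candidate only"""
    best=None
    for d in outline_of(thing,cam):
        m=d["region"];im=c["img"].astype(int)
        if np.median(im[m][:,1])<70: continue   # red
        g=im.min(2).astype(np.uint8);t,_=cv2.threshold(g[m].reshape(-1,1),0,255,cv2.THRESH_OTSU)
        b=((g>t)&m).astype(np.uint8);n,l,st,ce=cv2.connectedComponentsWithStats(b)
        k=1+np.argmax(st[1:,4]);pts=np.argwhere(l==k)[:,::-1]
        W=toworld(c,pts,z);return d["p"],t,ce[k],W
E
python3 - <<'E'
from look import *
for n in("top","scene"):
    c=read_camera(n)
    for t,z in(("cup_center",.08),("stack_top",.112),("tub_center",.07)):
        r=topface(c,t,n,z)
        if r is None: print(n,t,None);continue
        p,th,ce,W=r
        rc=cv2.minAreaRect((W[:,:2]*1000).astype(np.float32));print(n,t,round(p,2),th,ce,"mean",W.mean(0),"rect mm",np.round(rc[0],1),np.round(rc[1],1),rc[2])
    if n=="top":
        a=cv2.resize(c["img"][150:340,190:340,::-1],None,fx=3,fy=3,interpolation=2)
        b=cv2.resize(c["img"][150:300,400:530,::-1],None,fx=2.6,fy=2.6,interpolation=2)
        o=np.zeros((570,800,3),np.uint8);o[:,:450]=a;h,w=b.shape[:2];o[:h,450:450+w]=b
        cv2.imwrite("pics/crop.png",o)
E
```

```text
top cup_center 0.65 143.0 [213.1096 260.3904] mean [0.4494 0.2138 0.08  ] rect mm [449.2 214. ] [41.8 39.4] 1.0949039459228516
top stack_top 0.67 153.0 [315.9653 187.6007] mean [ 0.605  -0.0121  0.112 ] rect mm [604.1 -12.2] [38.9 39.5] 89.96690368652344
top tub_center 0.86 142.0 [219.6042 181.0057] mean [0.6282 0.2051 0.07  ] rect mm [628.3 205.2] [52.  53.2] 22.318647384643555
scene cup_center 0.97 133.0 [447.2132 309.434 ] mean [0.4503 0.212  0.08  ] rect mm [450.2 211.9] [38.3 41.4] 44.7565803527832
scene stack_top 0.69 134.0 [289.6263 275.0579] mean [ 0.6049 -0.0131  0.112 ] rect mm [604.1 -14.3] [40.7 39.5] 45.23198318481445
scene tub_center 0.67 131.0 [374.9156 378.3042] mean [0.6294 0.2031 0.07  ] rect mm [628.6 202.8] [52.3 52.2] 22.447772979736328
```

View pics/crop.png

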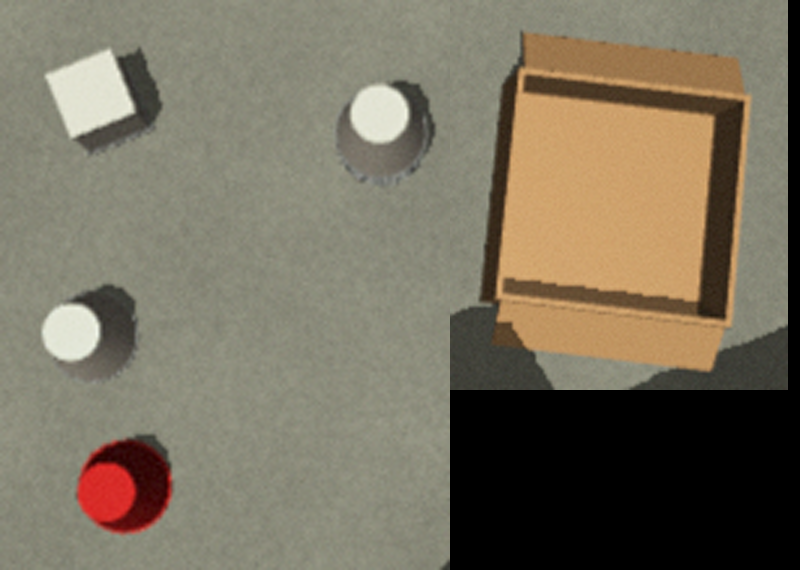

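White cup is at top px (213,260). The other candidate at (226,313) is the red look-alike, so I leave it. The two cameras agree within 2 mm on cup, stack and tub, and the crop confirms it (top faces 42, 42 and 52 mm).

```bash
cat >> look.py <<'E'
def shifts(*targets):
    s=state();print("t",s["t"],"tcp",s["eef_pos"],"grip",s["grip_width"])
    for p in targets: print(p,"->",s["ee_rot"].T@(np.array(p)-s["eef_pos"]))
E
python3 - <<'E'
from look import *
c=read_camera("top")
W=toworld(c,[(427.7,176.9),(514.6,187.3),(507.7,275),(418.5,264.6)],.08);print(W,W.mean(0),[np.linalg.norm(W[i]-W[i-1]) for i in range(4)])
shifts((.46,-.25,.25),(.45,.213,.20))
E
```

```text
[[ 0.6352 -0.2611  0.08  ]
 [ 0.6115 -0.4546  0.08  ]
 [ 0.4165 -0.4319  0.08  ]
 [ 0.4396 -0.2367  0.08  ]] [ 0.5257 -0.3461  0.08  ] [np.float64(0.19711997258479888), np.float64(0.19491964317087698), np.float64(0.1962589112114131), np.float64(0.1965578226427012)]
t 0.95 tcp [ 0.1454 -0.6078  0.2226] grip 0.9984802536360877
(0.46, -0.25, 0.25) -> [-0.3892  0.2748 -0.0275]
(0.45, 0.213, 0.2) -> [-0.4872  0.7274  0.0225]
```

```bash
python3 -m jog '[[100,-0.389,0.275,-0.028,0,0,0],[100,-0.389,0.275,-0.028,0,0,0],[100,-0.389,0.275,-0.028,0,0,0],[100,-0.389,0.275,-0.028,0,0,0],[100,-0.389,0.275,-0.028,0,0,0],[100,-0.389,0.275,-0.028,0,0,0],[100,-0.389,0.275,-0.028,0,0,0],[100,-0.389,0.275,-0.028,0,0,0],[100,-0.389,0.275,-0.028,0,0,0],[100,-0.487,0.727,0.022,0,0,0],[100,-0.487,0.727,0.022,0,0,0],[100,-0.487,0.727,0.022,0,0,0],[100,-0.487,0.727,0.022,0,0,0],[100,-0.487,0.727,0.022,0,0,0],[100,-0.487,0.727,0.022,0,0,0],[100,-0.487,0.727,0.022,0,0,0],[100,-0.487,0.727,0.022,0,0,0],[100,-0.487,0.727,0.022,0,0,0],[100,-0.487,0.727,0.022,0,0,0],[100,-0.487,0.727,0.022,0,0,0]]' 15
python3 - <<'E'
from look import *
shifts((.45,.213,.036));print(state()["ee_rot"],state()["joint_pos"])
E
```

```text
t: 2.95
eef_pos: [0.45, 0.2163, 0.2]
ee_rot: [[-0.971, -0.237, 0.0], [-0.237, 0.971, 0.0], [-0.0, 0.0, -1.0]]
wrist_force: [-0.1, -0.2, -0.4]
grip_width: 0.999
t 2.95 tcp [0.45   0.2163 0.2   ] grip 0.9992130960378968
(0.45, 0.213, 0.036) -> [ 0.0009 -0.0032  0.164 ]
[[-0.9714 -0.2373  0.0002]
 [-0.2373  0.9714  0.0002]
 [-0.0003  0.0001 -1.    ]] [ 0.7738  0.1897 -0.3285  0.     -1.0524 -2.105 ]
```

```bash
python3 -m jog '[[100,0,0,0,0,0,0],[100,0,0,0.03,0,0,0],[100,0,0,0.07,0,0,0],[100,0,0,0.11,0,0,0],[100,0,0,0.14,0,0,0],[100,0,0,0.16,0,0,0],[100,0,0,0.164,0,0,0],[100,0,0,0.164,0,0,0]]'
```

```text
t: 3.75
eef_pos: [0.4501, 0.2116, 0.0367]
ee_rot: [[-0.973, -0.232, -0.0], [-0.232, 0.973, -0.001], [0.0, -0.001, -1.0]]
wrist_force: [-0.3, 0.6, 0.0]
grip_width: 0.995
```

Centred within 2 mm of the cup axis, no contact. Close and lift.

```bash
python3 -m jog '[[0,0,0,0,0,0,0],[0,0,0,0,0,0,0],[0,0,0,0,0,0,0],[0,0,0,0,0,0,0],[0,0,0,0,0,0,0],[0,0,0,0,0,0,0],[0,0,0,0,0,0,0],[0,0,0,0,0,0,0],[0,0,0,0,0,0,0],[0,0,0,0,0,0,0],[0,0,0,-0.02,0,0,0],[0,0,0,-0.06,0,0,0],[0,0,0,-0.10,0,0,0],[0,0,0,-0.14,0,0,0],[0,0,0,-0.17,0,0,0],[0,0,0,-0.18,0,0,0],[0,0,0,-0.18,0,0,0],[0,0,0,-0.18,0,0,0]]' 15
python3 - <<'E'
from look import *
shifts((.605,-.0125,.215))
c=read_camera("scene");R=state();p=R["eef_pos"]
u,v=topixel(c,p)[0].astype(int);print(u,v)
a,b=max(0,u-110),max(0,v-90);cv2.imwrite("pics/held.png",cv2.resize(c["img"][b:b+180,a:a+220,::-1],None,fx=3,fy=3))
E
```

```text
t: 5.55
eef_pos: [0.4489, 0.212, 0.2146]
ee_rot: [[-0.973, -0.232, -0.003], [-0.232, 0.973, -0.002], [0.003, -0.001, -1.0]]
wrist_force: [-0.4, -0.8, -0.6]
grip_width: 0.64
t 5.55 tcp [0.4489 0.212  0.2146] grip 0.6401303420746908
(0.605, -0.0125, 0.215) -> [-0.0997 -0.2546 -0.0005]
465 259
```

View pics/held.png

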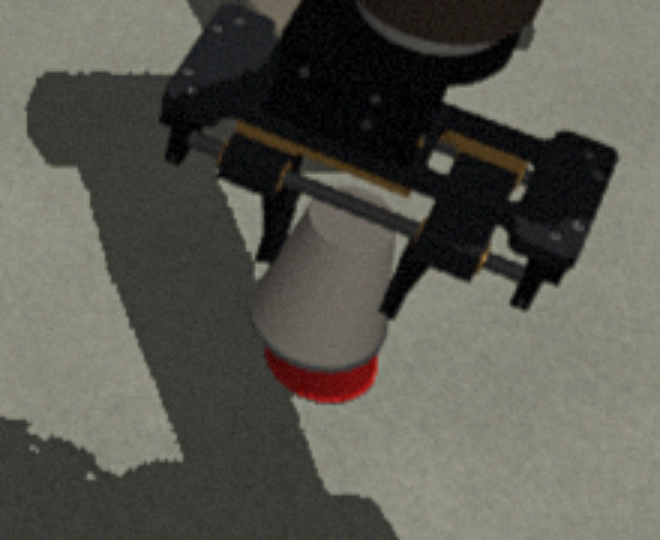

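```bash
python3 -m jog '[[0,-0.006,-0.015,0,0,0,0],[0,-0.016,-0.040,0,0,0,0],[0,-0.028,-0.070,0,0,0,0],[0,-0.040,-0.102,0,0,0,0],[0,-0.052,-0.134,0,0,0,0],[0,-0.064,-0.166,0,0,0,0],[0,-0.076,-0.198,0,0,0,0],[0,-0.088,-0.226,0,0,0,0],[0,-0.096,-0.245,0,0,0,0],[0,-0.100,-0.255,0,0,0,0],[0,-0.100,-0.255,0,0,0,0],[0,-0.100,-0.255,0,0,0,0],[0,-0.100,-0.255,0,0,0,0]]'
python3 - <<'E'
from look import *
shifts((.605,-.0125,.215))
c=read_camera("scene");c2=read_camera("top")
p=state()["eef_pos"]
u,v=topixel(c,p)[0].astype(int);u2,v2=topixel(c2,p)[0].astype(int)
f=lambda I,u,v:cv2.resize(I[v-80:v+120,u-65:u+65,::-1],None,fx=3,fy=3)
cv2.imwrite("pics/over.png",np.hstack([f(c["img"],u,v),f(c2["img"],u2,v2)]))
for d in outline_of("cup_center","scene"):
    m=d["region"];print(d["p"],d["centre"],np.median(c["img"][m],0))
# expected cup silhouette: mouth centre/closed-end centre assuming held upright
print(topixel(c,[p+[0,0,-.036],p+[0,0,.044]]),u-65,v-80)
E
```

```text
t: 6.9
eef_pos: [0.6059, -0.0113, 0.2163]
ee_rot: [[-0.972, -0.234, -0.001], [-0.234, 0.972, 0.0], [0.001, 0.0, -1.0]]
wrist_force: [1.7, 0.4, -0.0]
grip_width: 0.642
t 6.9 tcp [ 0.6059 -0.0113  0.2163] grip 0.6422853334303261
(0.605, -0.0125, 0.215) -> [ 0.0012 -0.0009  0.0013]
0.82 [282.7, 244.4] [110. 105.  97.]
0.63 [466.2, 279.1] [106.  18.  17.]
[[288.8498 250.4417]
 [287.5331 216.4072]] 223 155
```

View pics/over.png

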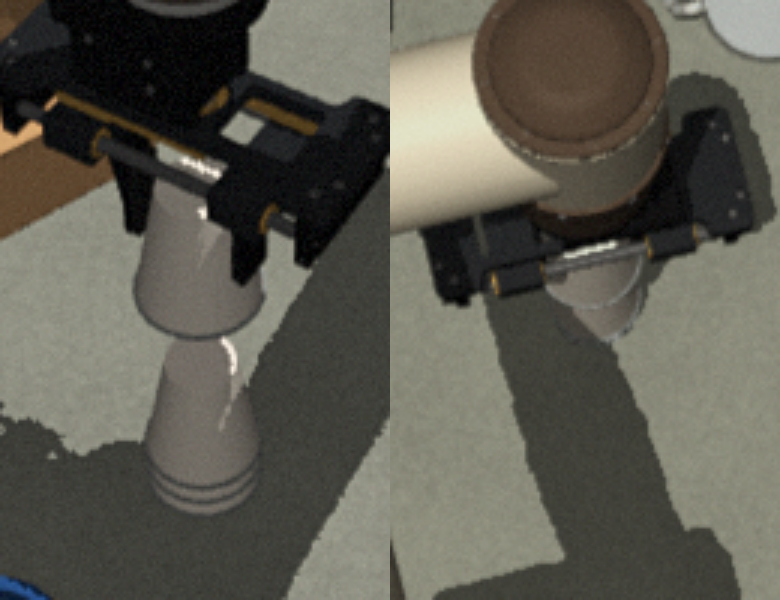

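```bash
python3 -m jog '[[0,0.001,-0.001,0.01,0,0,0],[0,0.001,-0.001,0.025,0,0,0],[0,0.001,-0.001,0.04,0,0,0],[0,0.001,-0.001,0.055,0,0,0],[0,0.001,-0.001,0.07,0,0,0],[0,0.001,-0.001,0.085,0,0,0],[0,0.001,-0.001,0.1,0,0,0],[0,0.001,-0.001,0.11,0,0,0],[0,0.001,-0.001,0.118,0,0,0],[0,0.001,-0.001,0.124,0,0,0],[0,0.001,-0.001,0.126,0,0,0],[0,0.001,-0.001,0.126,0,0,0]]'
```

```text
t: 8.25
eef_pos: [0.6059, -0.0134, 0.0906]
ee_rot: [[-0.973, -0.233, 0.0], [-0.233, 0.973, -0.0], [-0.0, -0.0, -1.0]]
wrist_force: [0.8, -0.4, 0.3]
grip_width: 0.636
```

```bash
python3 -m jog '[[0,0,0,0.002,0,0,0],[0,0,0,0.004,0,0,0],[0,0,0,0.005,0,0,0],[0,0,0,0.006,0,0,0],[0,0,0,0.006,0,0,0]]'
```

```text
t: 8.75
eef_pos: [0.6058, -0.0134, 0.085]
ee_rot: [[-0.973, -0.233, 0.0], [-0.233, 0.973, -0.0], [-0.0, -0.0, -1.0]]
wrist_force: [-1.0, 0.1, 2.3]
grip_width: 0.644
```

```bash
python3 -m jog '[[70,0,0,0,0,0,0],[75,0,0,0,0,0,0],[85,0,0,0,0,0,0],[100,0,0,0,0,0,0],[100,0,0,0,0,0,0],[100,0,0,0,0,0,0],[100,0,0,-0.02,0,0,0],[100,0,0,-0.05,0,0,0],[100,0,0,-0.08,0,0,0],[100,0,0,-0.12,0,0,0],[100,0,0,-0.13,0,0,0],[100,0,0,-0.13,0,0,0]]'
python3 - <<'E'
from look import *
shifts((.628,.204,.2),(.628,.204,.03))
for n in("top","scene"):
    c=read_camera(n)
    if n=="scene": cv2.imwrite("pics/nested.png",cv2.resize(c["img"][200:430,200:420,::-1],None,fx=2.5,fy=2.5)); print(topixel(c,[[.605,-.0125,.128],[.605,-.0125,.0]]))
    r=topface(c,"tub_center",n,.07)
    if r:
        rc=cv2.minAreaRect((r[3][:,:2]*1000).astype(np.float32));print(n,r[0],rc)
E
```

```text
t: 9.95
eef_pos: [0.6068, -0.0132, 0.2168]
ee_rot: [[-0.973, -0.233, 0.005], [-0.233, 0.973, 0.001], [-0.005, -0.0, -1.0]]
wrist_force: [0.7, 0.2, 1.0]
grip_width: 0.999
t 9.95 tcp [ 0.6068 -0.0132  0.2168] grip 0.998519842234966
(0.628, 0.204, 0.2) -> [-0.0711  0.2063  0.0172]
(0.628, 0.204, 0.03) -> [-0.0703  0.2063  0.1872]
top 0.55 ((620.234619140625, 176.02670288085938), (15.957911491394043, 6.731956481933594), 0.9935625791549683)
[[289.6016 269.586 ]
 [291.2102 311.1946]]
scene 0.77 ((628.7415771484375, 202.54286193847656), (52.807533264160156, 52.574275970458984), 23.112699508666992)
```

View pics/nested.png

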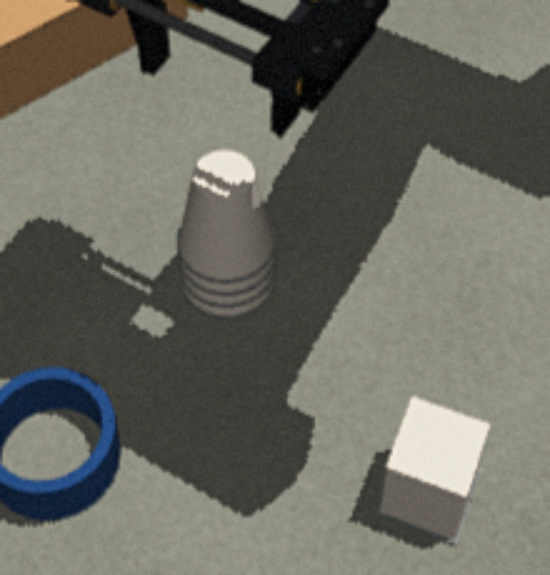

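```bash
python3 -m jog '[[100,-0.017,0.05,0,0,0,-0.04],[100,-0.034,0.1,0,0,0,-0.08],[100,-0.05,0.15,0,0,0,-0.12],[100,-0.065,0.19,0,0,0,-0.16],[100,-0.070,0.206,0,0,0,-0.16],[100,-0.070,0.206,0,0,0,-0.16],[100,-0.070,0.206,0.03,0,0,-0.16],[100,-0.070,0.206,0.07,0,0,-0.16],[100,-0.070,0.206,0.11,0,0,-0.16],[100,-0.070,0.206,0.14,0,0,-0.16],[100,-0.070,0.206,0.14,0,0,-0.16],[100,-0.070,0.206,0.14,0,0,-0.16]]'
python3 - <<'E'
from look import *
shifts((.6285,.204,.035));R=state()["ee_rot"];print(np.degrees(np.arctan2(R[1,1],R[0,1])))
E
```

```text
t: 11.35
eef_pos: [0.6262, 0.2019, 0.0746]
ee_rot: [[-0.923, -0.384, -0.001], [-0.384, 0.923, -0.001], [0.001, -0.001, -1.0]]
wrist_force: [0.3, 0.3, 0.8]
grip_width: 0.999
t 11.35 tcp [0.6262 0.2019 0.0746] grip 0.9990663622053787
(0.6285, 0.204, 0.035) -> [-0.003   0.0011  0.0396]
112.57444880701578
```

```bash
python3 -m jog '[[100,-0.003,0.001,0.015,0,0,0],[100,-0.003,0.001,0.03,0,0,0],[100,-0.003,0.001,0.04,0,0,0],[100,-0.003,0.001,0.04,0,0,0],[0,-0.003,0.001,0.04,0,0,0],[0,-0.003,0.001,0.04,0,0,0],[0,-0.003,0.001,0.04,0,0,0],[0,-0.003,0.001,0.04,0,0,0],[0,-0.003,0.001,0.04,0,0,0],[0,-0.003,0.001,0.04,0,0,0],[0,-0.003,0.001,0.04,0,0,0],[0,-0.003,0.001,0.04,0,0,0],[0,-0.003,0.001,0.03,0,0,0],[0,-0.003,0.001,0,0,0,0],[0,-0.003,0.001,-0.04,0,0,0],[0,-0.003,0.001,-0.08,0,0,0],[0,-0.003,0.001,-0.12,0,0,0],[0,-0.003,0.001,-0.17,0,0,0],[0,-0.003,0.001,-0.17,0,0,0],[0,-0.003,0.001,-0.17,0,0,0]]' 15
python3 - <<'E'
from look import *
shifts((.526,-.346,.245),(.526,-.346,.042))
E
```

```text
t: 13.35
eef_pos: [0.6286, 0.2056, 0.2468]
ee_rot: [[-0.923, -0.384, 0.003], [-0.384, 0.923, 0.003], [-0.004, 0.001, -1.0]]
wrist_force: [-0.7, -1.1, -1.2]
grip_width: 0.596
t 13.35 tcp [0.6286 0.2056 0.2468] grip 0.5956239346689373
(0.526, -0.346, 0.245) -> [ 0.3068 -0.4698  0.0001]
(0.526, -0.346, 0.042) -> [ 0.3076 -0.47    0.2031]
```

```bash
python3 -m jog '[[0,0.01,-0.015,0,0,0,0],[0,0.028,-0.043,0,0,0,0],[0,0.05,-0.077,0,0,0,0],[0,0.073,-0.112,0,0,0,0],[0,0.096,-0.147,0,0,0,0],[0,0.119,-0.182,0,0,0,0],[0,0.142,-0.217,0,0,0,0],[0,0.165,-0.252,0,0,0,0],[0,0.188,-0.287,0,0,0,0],[0,0.211,-0.322,0,0,0,0],[0,0.234,-0.357,0,0,0,0],[0,0.257,-0.392,0,0,0,0],[0,0.28,-0.427,0,0,0,0],[0,0.297,-0.454,0,0,0,0],[0,0.307,-0.47,0,0,0,0],[0,0.307,-0.47,0,0,0,0],[0,0.307,-0.47,0,0,0,0],[0,0.307,-0.47,0.04,0,0,0],[0,0.307,-0.47,0.08,0,0,0],[0,0.307,-0.47,0.08,0,0,0]]'
python3 - <<'E'
from look import *
shifts((.526,-.346,.042))
E
```

```text
t: 15.35
eef_pos: [0.5217, -0.3434, 0.1581]
ee_rot: [[-0.923, -0.385, -0.013], [-0.385, 0.923, 0.007], [0.009, 0.011, -1.0]]
wrist_force: [-0.5, 0.8, -1.4]
grip_width: 0.597
t 15.35 tcp [ 0.5217 -0.3434  0.1581] grip 0.5974583328278364
(0.526, -0.346, 0.042) -> [-0.004  -0.0053  0.116 ]
```

```bash
python3 -m jog '[[0,0,0,0.03,0,0,0],[0,0,0,0.06,0,0,0],[0,0,0,0.09,0,0,0],[0,0,0,0.11,0,0,0],[0,0,0,0.119,0,0,0],[0,0,0,0.119,0,0,0],[0,0,0,0.119,0,0,0]]'
python3 - <<'E'
from look import *
shifts((.526,-.346,.042))
E
```

```text
t: 16.05
eef_pos: [0.5271, -0.3469, 0.0474]
ee_rot: [[-0.923, -0.386, 0.003], [-0.386, 0.923, -0.002], [-0.002, -0.002, -1.0]]
wrist_force: [1.4, 0.6, -0.1]
grip_width: 0.598
t 16.05 tcp [ 0.5271 -0.3469  0.0474] grip 0.5982111064120955
(0.526, -0.346, 0.042) -> [0.0006 0.0013 0.0054]
```

```bash
python3 -m jog '[[0,0,0,0.003,0,0,0],[0,0,0,0.005,0,0,0],[0,0,0,0.005,0,0,0],[100,0,0,0.005,0,0,0],[100,0,0,0.005,0,0,0],[100,0,0,0.005,0,0,0],[100,0,0,0.005,0,0,0],[100,0,0,0.005,0,0,0],[100,0,0,-0.02,0,0,0],[100,0,0,-0.06,0,0,0],[100,0,0,-0.1,0,0,0],[100,0,0,-0.14,0,0,0],[100,0,0,-0.18,0,0,0],[100,0,0,-0.2,0,0,0],[100,0,0,-0.2,0,0,0],[100,0,0,-0.2,0,0,0]]'
python3 - <<'E'
from look import *
shifts()
c=read_camera("scene");cv2.imwrite("pics/end.png",c["img"][:,:,::-1])
r=topface(c,"tub_center","scene",.075);print(r and (r[0],cv2.minAreaRect((r[3][:,:2]*1000).astype(np.float32))))
r=topface(c,"stack_top","scene",.128);print(r and (r[0],cv2.minAreaRect((r[3][:,:2]*1000).astype(np.float32))))
E
```

```text
t: 17.65
eef_pos: [0.5254, -0.3463, 0.2451]
ee_rot: [[-0.923, -0.384, -0.0], [-0.384, 0.923, 0.001], [-0.0, 0.001, -1.0]]
wrist_force: [0.3, -0.0, -1.0]
grip_width: 1.0
t 17.65 tcp [ 0.5254 -0.3463  0.2451] grip 1.0001367296828056
(0.82, ((519.968017578125, -348.2500305175781), (37.47174072265625, 52.11119842529297), 22.891260147094727))
(0.88, ((665.5208740234375, 59.135223388671875), (37.338966369628906, 54.62568283081055), 52.99356460571289))
```

View pics/end.png

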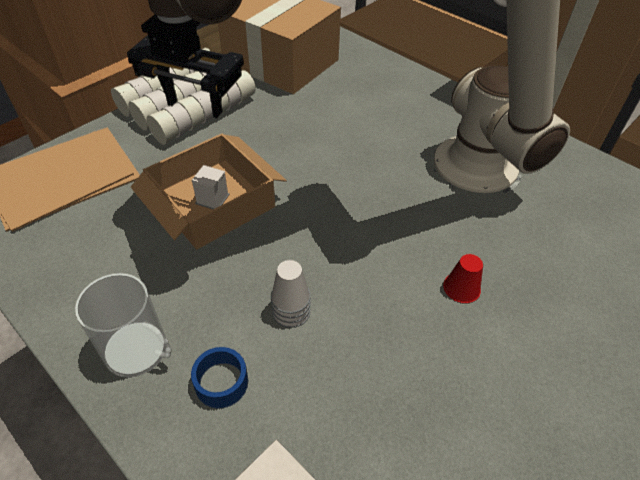

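The tub stands in the carton at (210,187). The stack is upright with four even rims, its top at (289,268) against a predicted (290,270). The red cup is untouched at (465,278), and the gripper is clear.

```bash
python3 -c "from rig import *; job_done(); print(state()['t'])"
```

```text
the job is handed in; nothing more can be done
the job is handed in; nothing more can be done
```

I nested the white cup mouth down over the stack first, then put the square tub in the carton. Both are released, and I handed the job in at about 18 s of the 54 s allowed.

**Cup and stack:** In the last picture the stack is upright where it stood, with four evenly spaced rims. Its top is about 2 px from where a fully nested cup should be.

**Tub:** It stands mouth down near the middle of the carton floor.

**Other checks:** The red cup was not touched. The gripper was open and about 0.2 m above the carton, and the wrist-force readings at the end of each move stayed within a few newtons.

**Failed checks:**
- The last automatic fit of the stack's top face picked up the whole lit side, so I relied on the picture and the predicted pixel instead.
- An earlier top-camera fit of the tub was also spoiled, probably by the arm hiding it. I used the scene camera and the earlier readings for the tub, and those agreed within about 3 mm.

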